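# Lay the camp-kitchen board for two

## Task

First lift the middle section of the wooden trivet straight up out of its interlock and lay it flat on the board midway between the two enamel plates, then stand the salt shaker on the middle of it. Stand the mug straight behind the large plate (on the side away from the robot), and the sugar jar beside the small plate on its outer side, away from the large plate and level with the plate's middle, each about a finger's width (20 mm) off the rim. Leave the plates and the scrubbing brush where they lie, and do not drop anything or knock anything over.

Things in the scene. Friction and masses are not known exactly. Their poses are not given: they have to be found in the camera images.
- trivet: Wooden trivet, fixed: two end blocks 50 mm wide (y), 25 mm high, 27 to 72 mm either side of the origin along x, joined below by a batten 5 mm thick, 30 mm wide. 144 x 50 mm overall. Origin: centre of the underside. The loose middle section lies on the batten, its T-shaped tongues caught in slots of the end blocks with 2 mm play, so it comes out only straight up.
- tile: Loose middle section of the trivet: 20 mm thick, 50 x 50 mm, with a T-shaped tongue (26 mm wide) on each x end, 84 mm overall along x. Origin: centre of its underside, at the start 5 mm above the board, its top flush with the end blocks, x parallel to the trivet's x. Its plain sides, 50 mm apart along y, are free and can be gripped from above. 35 to 70 g.
- plate_large: White round enamel plate, 170 mm across, 18 mm high, loose on the board, not to be moved. Origin: centre of the underside; axes parallel to the world's (x away from the robot). The two plates lie side by side, 270 to 285 mm between centres, the large one to the left or the right.
- plate_small: White round enamel plate, 130 mm across the rim, 16 mm high, otherwise as the large one.
- shaker: Glass salt shaker with a steel twist top, standing: 40 mm diameter at the foot, 37 to 39 mm above, 79 mm high. Origin: centre of the underside; z up. 90 to 180 g.
- mug: White enamel mug, open on top, 62 mm across, 72 mm high, with a handle standing out to its own +y. Origin: centre of the underside of the round body (handle not counted); z up. Grip it across the round body along its x axis, at right angles to the handle. 100 to 210 g.
- jar: Small terracotta sugar jar with a flat wooden lid fixed on, 53 mm diameter, 58 mm high, no handle. Origin: centre of the underside; z up. 140 to 280 g.
- brush: Bystander: wooden scrubbing brush lying bristles down, 85 x 40 mm, 34 mm high, loose. Origin: centre of the underside; x along its length.
Mind the look-alikes: they are no part of the job. Several things have the shape of the jar; the one meant has the colours described above.

How it is judged:
By the outcome, as a careful person would: the job done as asked, in the order asked, and still so for the second after the job is handed in, with the robot touching nothing.
It also fails if it takes over 102 s, if anything falls off the work surface, if the arm or the gripper's body presses on something with over 40 N, if the wrist force passes 120 N, or if a joint passes its speed limit or range.

## Robot

A 6-joint arm with a two-finger parallel gripper is mounted at the origin on the work surface. World frame = base frame: x ahead of the robot, y to its left, z up, the work surface at z = 0. Lengths are in m, angles in rad, forces in N, time in s.
With the tool pointing down it reaches from about 0.35 to 0.8 m from the base axis. Payload 7.3 kg.
Tool frame: the origin (TCP) lies between the finger pads; the fingertips stand 11 mm ahead of it and the grasp point (between the pads) lies 8 mm behind it; z points along the fingers, y is the direction in which the jaws open and shut (so a half turn about z gives the same grasp; the last joint's range is limited). The gripper opens to 85 mm and grips with 20 to 120 N. Pads are 22 mm wide; open, the fingers measure 114 mm over their backs; the gripper's body (76 mm by 85 mm) begins 54 mm behind the grasp point. The pads swing forward as they close: fully open they stand 13 mm farther back than shut.
Start: joints at [-1.433, 0.342, 1.524, -0, 1.275, -0.146], TCP at [0.147, -0.504, 0.242] pointing down, gripper open.
Joint ranges: [-2.53, 2.53], [-0.77, 2.02], [0.04, 2.7], [-1, 4.14], [0.28, 2.66], [-3.11, 3.11]. Speed limits (rad/s): [2.57, 2.57, 3.14, 3.14, 3.14, 3.14].

## Interface

Orientations are given as a rotation vector (axis times angle).
In Python, from bench import * gives the robot as it stands.
- The arm moves only by the shell command python3 -m pendant 'ROWS'. ROWS is text: rows parted by semicolons, each of 7 numbers parted by spaces: the opening, from 0 (shut) to 1 (fully open), then the shift along the tool's x, y, z in m, then the turn, a rotation vector about the tool's x, y, z in rad. A call has 1 to 12 rows; each row is the pose to reach, as a shift and turn from the pose commanded when the call began, along the tool's axes at that moment; what a row does not reach only later rows make up. A row lasts 1/8 s, in which the tool goes at most 62.5 mm and 10.7 degrees, less where a joint would pass 70% of its speed; a pose out of reach is approached as far as the arm can. A call with a gripper value outside its range is refused whole. The fingers move at their own pace and stop on an object; the grip force is fixed at half the most. Time passes only in rows, so rows that repeat a pose let the fingers close. It gives the time, the measured TCP pose, the force and the opening at its end, in the units of the state.
- state(): the state, without advancing time (a new reading comes with each control period).
- grab_frame(name): name is "side" or "top" or "wrist"; returns a dict with "img" (400x640x3 uint8, red, green, blue), "depth" (400x640 float32, m along the optical axis (not along the pixel's ray), 0 where there is no reading), "mtx" (3x3 intrinsics, pixels), "k1" (the pictures are not rectified: a ray, as slopes to the right and down, at radius r is drawn at 1 + k1 r^2 times it, then the intrinsics apply), "origin" and "orientation" of the camera in the world. Camera axes: x right, y up, looking along -z (the intrinsics and any distortion apply to the point x, -y, -z); pixel columns grow to the right and rows downward; lengths in m; the calibration is good to about 2 mm. A picture is of the moment at which its call begins.
- job_done(): hands the job in, once; it reports no verdict.
Trained networks look in a picture, given as the dict that the camera call returned (one of the last four; its "shot" number tells which), for a name from the list of things; names that differ only in an ending like _2 or _b are one class to them, and where a whole thing is asked for, a point or a joint stands for the part that bears it (a point fixed in the world has none). Each returns a list of dicts, best first, with "conf" (0 to 1); they miss things now and then, are a little off and sometimes report something else, mostly with a low value. They report only what shows in the picture. A call takes as long as a camera call. They do not tell look-alikes from the thing itself.
- look_for(picture, name): "location" ([x, y, z] in m, in the coordinates of the camera as it stood for that picture, good to about 4 mm: the middle of the surface that is visible of it).
- tip_of(picture, name): "location" ([x, y, z] in m, in the coordinates of the camera as it stood for that picture, good to about 4 mm: a listed point, or the origin of a listed thing).
The state is a dict: "t": time; "joint_pos": joint angles; "joint_vel": joint speeds; "joint_torque": joint torques, N m; "tool_pos": TCP position; "ee_rot": TCP orientation; "contact_force": force on the tool from outside, world axes, zero at the start; "ft_torque": the same for the moment, N m; "width": finger opening in m.
Only numpy, scipy, OpenCV 4.12 (cv2) and the standard library are available. Lean on these libraries where they do the work, as an engineer would, in place of code of your own. Each camera call takes 0.05 s, during which the arm holds its last target. There are 200 camera calls.

## Working session

There is one attempt and no reset: what is moved stays moved. The work goes in short steps, Python scripts to look and compute and a shell command to move; the robot and the scene stay as the last step left them, time stands still between calls to the robot, and variables do not carry over. Pictures are saved under pics/ and viewed, about 12 in all and at most 16, crops included, and the job is handed in when it is done.

```bash
ls; mkdir -p pics; cat > h.py <<'E'
from bench import *
import numpy as np, cv2
from scipy.spatial.transform import Rotation as R
def Rc(f):
    o=np.array(f["orientation"],float)
    return o if o.shape==(3,3) else (R.from_rotvec(o).as_matrix() if o.size==3 else R.from_quat(o).as_matrix())
def toW(f,p): return Rc(f)@np.array(p)+np.array(f["origin"])
def cloud(f):
    h,w=f["depth"].shape; u,v=np.meshgrid(np.arange(w),np.arange(h))
    d=np.array([f["k1"],0,0,0,0.]); 
    n=cv2.undistortPoints(np.stack([u,v],-1).reshape(-1,1,2).astype(np.float32),f["mtx"],d).reshape(h,w,2)
    z=f["depth"]; P=np.stack([n[...,0]*z,-n[...,1]*z,-z],-1)
    return P@Rc(f).T+np.array(f["origin"])
def save(f,n,crop=None):
    im=f["img"]
    cv2.imwrite("pics/"+n+".png",cv2.cvtColor(im,cv2.COLOR_RGB2BGR))
def pix(f,p):
    q=Rc(f).T@(np.array(p)-np.array(f["origin"])); x=q[0]/-q[2]; y=-q[1]/-q[2]; s=1+f["k1"]*(x*x+y*y)
    m=f["mtx"]; return m[0,0]*x*s+m[0,2], m[1,1]*y*s+m[1,2]
E
python3 - <<'E'
from h import *
print(state())
for n in ["top","side"]:
    f=grab_frame(n); save(f,n+"0"); print(n,f["origin"],f["orientation"],f["k1"])
    for t in ["trivet","tile","plate_large","plate_small","shaker","mug","jar","brush"]:
        for fn in (tip_of,look_for) if n=="top" else (tip_of,):
            print(fn.__name__,t,[(np.round(toW(f,r["location"]),3).tolist(),round(r["conf"],2),np.round(pix(f,toW(f,r["location"]))).tolist()) for r in fn(f,t)][:5])
    np.savez("f_"+n,img=f["img"],W=cloud(f))
E
```

```text
pics
{'t': 0.0, 'joint_pos': array([-1.43300778e+00,  3.42706587e-01,  1.52505123e+00,  1.01536969e-06,
        1.27535168e+00, -1.45968679e-01]), 'joint_vel': array([-9.19488541e-04, -2.51230332e-04,  1.48405915e-03,  5.50720745e-04,
       -1.18256768e-03, -3.99320228e-05]), 'joint_torque': array([-4.15825261e-04, -4.33679581e+01, -2.46010387e+01, -3.04375635e-04,
        7.92220118e-03,  5.45215883e-06]), 'tool_pos': array([ 0.14696534, -0.50360861,  0.24162236]), 'ee_rot': array([-3.10852473e+00, -4.44015990e-01, -1.12652026e-05]), 'contact_force': array([-0.03514645,  0.3067452 ,  0.55447869]), 'ft_torque': array([-0.01267123, -0.03325755, -0.02730581]), 'width': 0.08528953295857512}
top [0.38117606 0.02647058 1.2687374 ] [ 0.09005986 -0.08475761 -1.5748335 ] -0.027816681609647478
call trivet [([0.466, -0.412, 0.001], 0.69, [482.0, 207.0])]
call trivet [([0.453, -0.41, 0.026], 0.69, [485.0, 211.0])]
call tile [([0.464, -0.412, 0.006], 0.9, [483.0, 208.0]), ([0.609, 0.283, 0.0], 0.17, [240.0, 159.0])]
call tile [([0.463, -0.408, 0.028], 0.75, [484.0, 208.0])]
call plate_large [([
[... 1106 characters left out ...]
123 ] -0.05962580045324855
call trivet [([0.468, -0.414, 0.0], 0.91, [397.0, 153.0])]
call tile [([0.468, -0.411, 0.004], 0.66, [397.0, 152.0])]
call plate_large [([0.467, 0.117, 0.001], 0.85, [328.0, 235.0])]
call plate_small [([0.458, -0.155, -0.002], 0.71, [372.0, 187.0])]
call shaker [([0.608, -0.289, -0.003], 0.75, [344.0, 160.0])]
call mug [([0.689, 0.012, -0.003], 0.92, [275.0, 195.0])]
call jar [([0.417, 0.496, -0.001], 0.98, [253.0, 366.0]), ([0.486, 0.403, 0.001], 0.85, [251.0, 312.0]), ([0.584, 0.391, 0.002], 0.77, [215.0, 290.0]), ([0.392, 0.37, 0.002], 0.76, [304.0, 318.0]), ([0.509, 0.505, 0.007], 0.67, [205.0, 345.0])]
call brush [([0.61, 0.284, -0.004], 0.75, [238.0, 258.0])]
```

```bash
python3 - <<'E'
import cv2
a=cv2.imread("pics/top0.png"); b=a[90:270,120:520]; cv2.imwrite("pics/top0c.png",cv2.resize(b,None,fx=2,fy=2,interpolation=cv2.INTER_CUBIC))
a=cv2.imread("pics/side0.png"); cv2.imwrite("pics/side0c.png",cv2.resize(a[100:400,150:450],None,fx=2,fy=2,interpolation=cv2.INTER_CUBIC))
E
```

```text
(no output)
```

View pics/top0c.png

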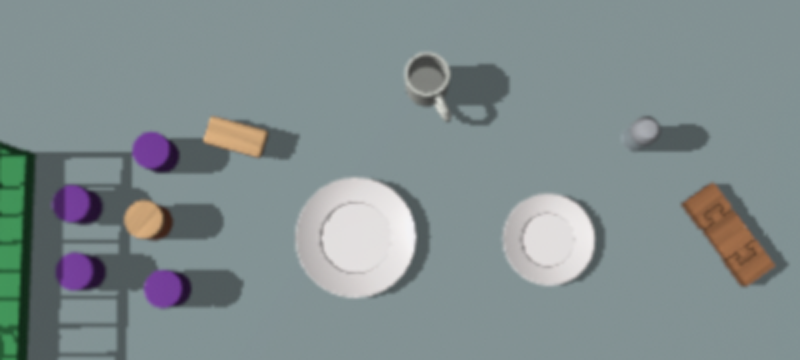

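View pics/side0c.png

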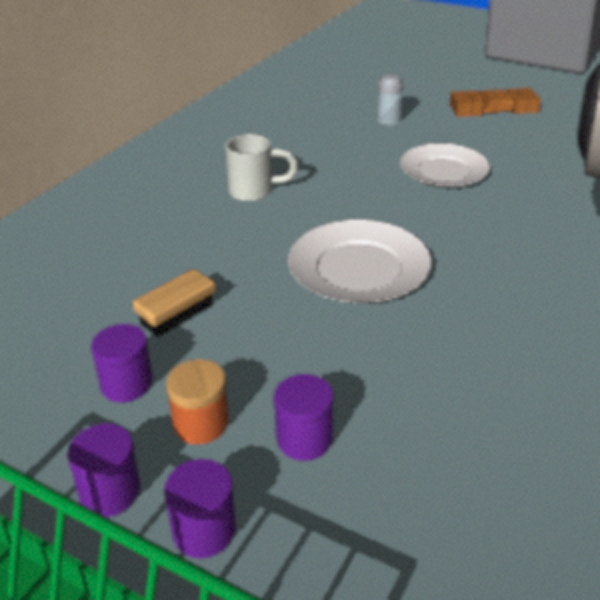

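The top view (2× crop) shows the terracotta jar with its wooden lid at about (147,220), ringed by four purple look-alikes. The mug is at (427,78) with its handle pointing toward (447,118), the shaker is at (643,130), and the trivet is slanted, centred on (728,235). The side view agrees.

```bash
cat >> h.py <<'E'
def rect(W,c,r,zlo,zhi):
    m=(np.hypot(W[...,0]-c[0],W[...,1]-c[1])<r)&(W[...,2]>zlo)&(W[...,2]<zhi)
    p=W[m][:,:2].astype(np.float32); (x,y),(a,b),t=cv2.minAreaRect(p*1000)
    B=cv2.boxPoints(((x,y),(a,b),t)); e=B[1]-B[0]; g=B[2]-B[1]; l=e if np.hypot(*e)>np.hypot(*g) else g
    return dict(n=len(p),c=(round(x/1000,4),round(y/1000,4)),size=(round(a,1),round(b,1)),ang=round(np.degrees(np.arctan2(l[1],l[0])),1),mean=p.mean(0).round(4))
def go(p,yaw=None):
    "shift along tool axes and turn about tool z to bring TCP to p (world), tool x at yaw (deg)"
    s=state(); Rt=R.from_rotvec(s["ee_rot"]).as_matrix(); d=Rt.T@(np.array(p)-s["tool_pos"]); y0=np.degrees(np.arctan2(Rt[1,0],Rt[0,0]))
    o="shift %s yaw now %.1f"%(d.round(4),y0)
    if yaw is not None:
        Y=np.radians(yaw); G=np.array([[np.cos(Y),np.sin(Y),0],[np.sin(Y),-np.cos(Y),0],[0,0,-1]])
        o+=" turn %s"%R.from_matrix(Rt.T@G).as_rotvec().round(4)
    print(o,"tcp",s["tool_pos"].round(4),"t",round(s["t"],2),"w",round(s["width"],4))
E
python3 - <<'E'
from h import *
for n in ["top","side"]:
    W=np.load("f_"+n+".npz")["W"]
    print(n,"board z",np.median(W[...,2][(W[...,0]>.3)&(W[...,0]<.4)&(abs(W[...,1])<.3)]))
    print("trivet",rect(W,(.466,-.412),.1,.012,.04))
    print("mugtop",rect(W,(.689,.013),.1,.062,.09)," all",rect(W,(.689,.013),.12,.015,.09))
    print("jar",rect(W,(.488,.405),.045,.05,.07)); print("shaker",rect(W,(.609,-.289),.05,.05,.1))
    print("PL",rect(W,(.469,.116),.12,.008,.03)); print("PS",rect(W,(.458,-.155),.09,.008,.03)); print("brush",rect(W,(.611,.284),.07,.02,.05))
    m=(W[...,2]>.03)&(W[...,2]<.5)&(W[...,0]>.1)&(W[...,0]<.9)&(abs(W[...,1])<.9)
    H,_,_=np.histogram2d(W[m][:,0],W[m][:,1],bins=[np.arange(.1,.95,.05),np.arange(-.9,.9,.05)])
    q=np.argwhere(H>15); print([( round(.125+.05*i,3),round(-.875+.05*j,3)) for i,j in q])
go((.466,-.412,.18),25)
E
```

```text
top board z 0.0006355367952752822
trivet {'n': 989, 'c': (0.4654, -0.4095), 'size': (145.6, 52.4), 'ang': np.float32(35.1), 'mean': array([ 0.4644, -0.4085], dtype=float32)}
mugtop {'n': 145, 'c': (0.6827, 0.0079), 'size': (70.2, 60.7), 'ang': np.float32(64.3), 'mean': array([0.682 , 0.0097], dtype=float32)}  all {'n': 342, 'c': (0.6706, 0.0116), 'size': (91.8, 59.4), 'ang': np.float32(3.0), 'mean': array([0.6778, 0.0086], dtype=float32)}
jar {'n': 298, 'c': (0.4884, 0.4024), 'size': (51.0, 51.1), 'ang': np.float32(-58.2), 'mean': array([0.4879, 0.4019], dtype=float32)}
shaker {'n': 168, 'c': (0.6056, -0.286), 'size': (36.3, 36.9), 'ang': np.float32(-45.2), 'mean': array([ 0.604 , -0.2842], dtype=float32)}
PL {'n': 1789, 'c': (0.4649, 0.1114), 'size': (173.7, 167.9), 'ang': np.float32(84.0), 'mean': array([0.4649, 0.1154], dtype=float32)}
PS {'n': 1030, 'c': (0.4572, -0.1603), 'size': (134.2, 127.8), 'ang': np.float32(41.5), 'mean': array([ 0.4602, -0.1586], dtype=float32)}
brush {'n': 432, 'c': (0.6067, 0.2825), 'size': (85.9, 40.6), 'ang': np.float32(74.4), 'mean': array([0.6062, 0
[... 6869 characters left out ...]
(0.375)), (np.float64(0.575), np.float64(0.425)), (np.float64(0.575), np.float64(0.575)), (np.float64(0.575), np.float64(0.625)), (np.float64(0.575), np.float64(0.675)), (np.float64(0.625), np.float64(-0.275)), (np.float64(0.625), np.float64(-0.025)), (np.float64(0.625), np.float64(0.275)), (np.float64(0.625), np.float64(0.325)), (np.float64(0.625), np.float64(0.375)), (np.float64(0.625), np.float64(0.425)), (np.float64(0.675), np.float64(-0.025)), (np.float64(0.675), np.float64(0.025)), (np.float64(0.725), np.float64(-0.025)), (np.float64(0.725), np.float64(0.025))]
shift [0.332  0.001  0.0623] yaw now 16.3 turn [ 1.000e-04  0.000e+00 -1.525e-01] tcp [ 0.147  -0.504   0.2423] t 1.3 w 0.0853
```

```bash
python3 -m pendant '1 0.332 0.001 0.062 0 0 -0.325;1 0.332 0.001 0.062 0 0 -0.325;1 0.332 0.001 0.062 0 0 -0.325;1 0.332 0.001 0.062 0 0 -0.325;1 0.332 0.001 0.062 0 0 -0.325;1 0.332 0.001 0.062 0 0 -0.325;1 0.332 0.001 0.062 0 0 -0.325;1 0.332 0.001 0.062 0 0 -0.325;1 0.332 0.001 0.062 0 0 -0.325'
python3 - <<'E'
from h import *
f=grab_frame("wrist"); save(f,"w1")
for t in ["trivet","tile"]: print(t,[(np.round(toW(f,r["location"]),4).tolist(),round(r["conf"],2)) for r in tip_of(f,t)])
W=cloud(f); print(rect(W,(.466,-.411),.09,.014,.04))
go((.466,-.411,.18),35)
E
```

```text
t: 2.42
tool_pos: [0.4647, -0.413, 0.181]
ee_rot: [2.997, 0.938, -0.0]
contact_force: [0.4, -0.8, 1.2]
width: 0.0853
trivet []
tile [([0.4672, -0.4158, 0.0], 0.68)]
{'n': 8190, 'c': (0.4662, -0.4127), 'size': (144.0, 50.1), 'ang': np.float32(34.9), 'mean': array([ 0.4702, -0.4099], dtype=float32)}
shift [ 0.0017 -0.0009  0.0008] yaw now 34.8 turn [ 0.0006  0.0001 -0.0036] tcp [ 0.4652 -0.4127  0.1808] t 2.58 w 0.0852
```

View pics/w1.png

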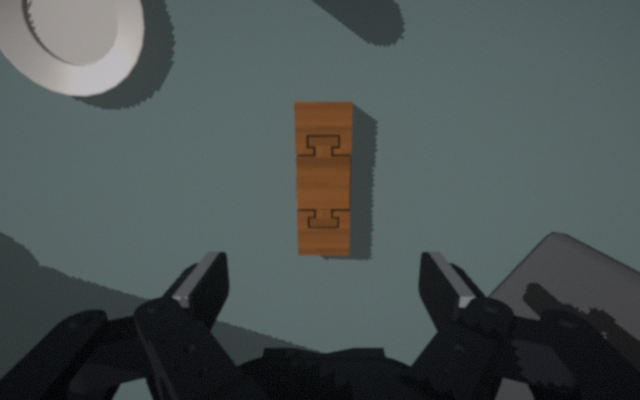

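The wrist view puts the trivet at (325,180), lined up with the tool. The depth fit gives 144.0 × 50.1 mm, centred on (0.4662, −0.4127) at 34.9°.

```bash
python3 -m pendant '1 0.001 0 0.06 0 0 -0.002;1 0.001 0 0.115 0 0 -0.002;1 0.001 0 0.145 0 0 -0.002;1 0.001 0 0.16 0 0 -0.002;1 0.001 0 0.167 0 0 -0.002;1 0.001 0 0.167 0 0 -0.002;0.5 0.001 0 0.167 0 0 -0.002;0 0.001 0 0.167 0 0 -0.002;0 0.001 0 0.167 0 0 -0.002;0 0.001 0 0.167 0 0 -0.002;0 0.001 0 0.167 0 0 -0.002;0 0.001 0 0.167 0 0 -0.002'
python3 -c "
from h import *
print(state()['contact_force'],state()['ft_torque']);go((.4662,-.4127,.014),34.9)"
```

```text
t: 4.08
tool_pos: [0.4674, -0.412, 0.0146]
ee_rot: [2.994, 0.944, 0.001]
contact_force: [-0.7, 0.9, 5.5]
width: 0.0489
[-0.69706069  0.86560281  5.4882052 ] [ 0.13833834  0.07910222 -0.05249279]
shift [-0.0014 -0.0001  0.0006] yaw now 35.0 turn [ 0.0022 -0.0002  0.0017] tcp [ 0.4674 -0.412   0.0146] t 4.08 w 0.0489
```

```bash
python3 -m pendant '0 0 0 -0.004 0 0 0;0 0 0 -0.008 0 0 0;0 0 0 -0.012 0 0 0;0 0 0 -0.017 0 0 0;0 0 0 -0.022 0 0 0;0 0 0 -0.028 0 0 0;0 0 0 -0.035 0 0 0;0 0 0 -0.05 0 0 0;0 0 0 -0.08 0 0 0;0 0 0 -0.11 0 0 0;0 0 0 -0.11 0 0 0'
python3 - <<'E'
from h import *
print(state()['contact_force'])
go((.463,-.0235,.124),0)
f=grab_frame("top"); W=cloud(f)
c=f["img"][140:260,400:560]; cv2.imwrite("pics/top1.png",cv2.cvtColor(cv2.resize(c,None,fx=4,fy=4),cv2.COLOR_RGB2BGR))
E
```

```text
t: 5.45
tool_pos: [0.468, -0.4127, 0.1268]
ee_rot: [2.991, 0.943, 0.004]
contact_force: [0.5, -0.1, -0.3]
width: 0.0487
[ 0.46843848 -0.13383541 -0.34213271]
shift [ 0.2191 -0.3217  0.0009] yaw now 35.0 turn [ 0.006  -0.0026  0.6108] tcp [ 0.468  -0.4127  0.1268] t 5.45 w 0.0487
```

View pics/top1.png

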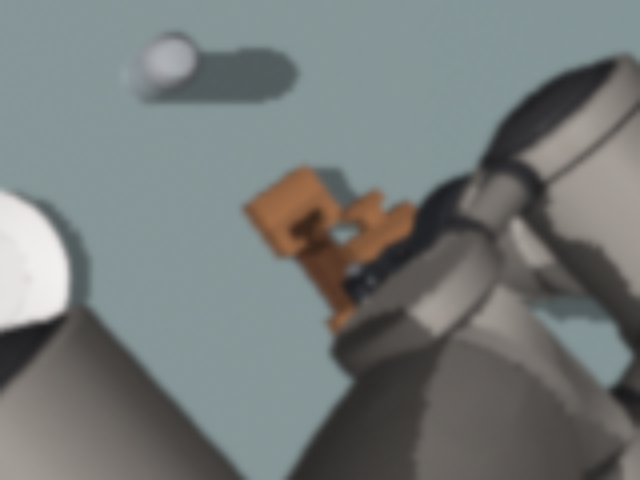

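The tile is clear of the end blocks (the top view at about (370,230) shows the empty slot and the batten). Next I carry it to the middle and measure the plates on the way.

```bash
python3 -m pendant '0 0.219 -0.322 -0.12 0.006 -0.0026 0.611;0 0.219 -0.322 -0.12 0.006 -0.0026 0.611;0 0.219 -0.322 -0.12 0.006 -0.0026 0.611;0 0.219 -0.322 -0.12 0.006 -0.0026 0.611;0 0.219 -0.322 -0.12 0.006 -0.0026 0.611;0 0.219 -0.322 -0.12 0.006 -0.0026 0.611;0 0.219 -0.322 -0.12 0.006 -0.0026 0.611;0 0.219 -0.322 -0.12 0.006 -0.0026 0.611;0 0.219 -0.322 -0.12 0.006 -0.0026 0.611;0 0.219 -0.322 -0.12 0.006 -0.0026 0.611'
python3 - <<'E'
from h import *
f=grab_frame("wrist"); save(f,"w2"); W=cloud(f)
for t in ["plate_large","plate_small","mug"]: print(t,[(np.round(toW(f,r["location"]),4).tolist(),round(r["conf"],2)) for r in tip_of(f,t)])
for c,r in (((.468,.115),.11),((.459,-.156),.085)):
    m=(np.hypot(W[...,0]-c[0],W[...,1]-c[1])<r)&(W[...,2]>.008)&(W[...,2]<.03)
    p=(W[m][:,:2]*1000).astype(np.float32); print(cv2.minEnclosingCircle(p),len(p),rect(W,c,r,.008,.03))
go((.463,-.0235,.124),0)
E
```

```text
t: 6.75
tool_pos: [0.4613, -0.023, 0.2425]
ee_rot: [-3.137, 0.003, 0.009]
contact_force: [0.7, 0.1, 0.1]
width: 0.0487
plate_large [([0.4652, 0.1121, 0.0011], 0.81)]
plate_small [([0.4653, -0.158, 0.0006], 0.77)]
mug []
((465.252685546875, 114.18061065673828), 85.13697814941406) 11433 {'n': 11433, 'c': (0.4655, 0.1136), 'size': (168.2, 168.6), 'ang': np.float32(-5.0), 'mean': array([0.4691, 0.1177], dtype=float32)}
((461.23797607421875, -158.93553161621094), 65.00797271728516) 6532 {'n': 6532, 'c': (0.4615, -0.1587), 'size': (127.8, 128.1), 'ang': np.float32(-44.8), 'mean': array([ 0.4632, -0.1614], dtype=float32)}
shift [0.002  0.0013 0.119 ] yaw now -0.1 turn [-0.0049  0.0048 -0.0015] tcp [ 0.4615 -0.0227  0.243 ] t 6.95 w 0.0483
```

View pics/w2.png

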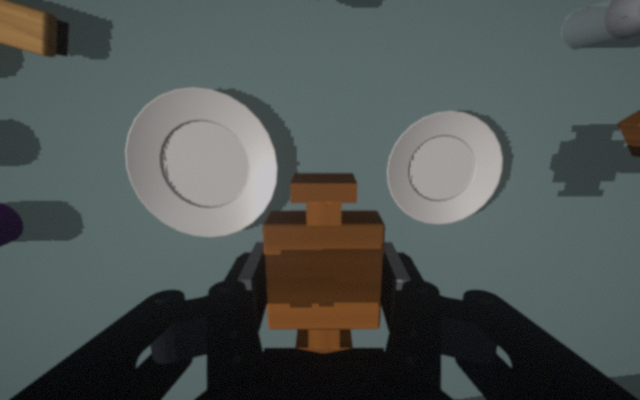

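```bash
python3 -m pendant '0 0.0035 0.0033 0.06 -0.005 0.005 -0.0015;0 0.0035 0.0033 0.12 -0.005 0.005 -0.0015;0 0.0035 0.0033 0.165 -0.005 0.005 -0.0015;0 0.0035 0.0033 0.2 -0.005 0.005 -0.0015;0 0.0035 0.0033 0.22 -0.005 0.005 -0.0015;0 0.0035 0.0033 0.227 -0.005 0.005 -0.0015;0 0.0035 0.0033 0.227 -0.005 0.005 -0.0015'
python3 -c "
from h import *
print(state()['contact_force']);go((.4648,-.026,.0098),0)"
```

```text
t: 7.82
tool_pos: [0.4643, -0.0245, 0.0163]
ee_rot: [3.141, 0.001, 0.001]
contact_force: [0.2, 0.5, -1.2]
width: 0.0489
[ 0.18732672  0.4700784  -1.15677481]
shift [0.0005 0.0015 0.0065] yaw now 0.1 turn [ 0.0002 -0.0007  0.001 ] tcp [ 0.4643 -0.0245  0.0163] t 7.83 w 0.0489
```

```bash
python3 -m pendant '0 0 0.0015 0.002 0 0 0;0 0 0.0015 0.004 0 0 0;0 0 0.0015 0.005 0 0 0;0 0 0.0015 0.006 0 0 0;0 0 0.0015 0.006 0 0 0'
python3 -c "
from h import *
print(state()['contact_force']);go((.4648,-.026,.0098),0)"
```

```text
t: 8.45
tool_pos: [0.4641, -0.0258, 0.0103]
ee_rot: [3.141, 0.002, 0.001]
contact_force: [0.5, -0.7, 0.4]
width: 0.0488
[ 0.45021688 -0.73414755  0.43260427]
shift [0.0007 0.0002 0.0005] yaw now 0.1 turn [ 0.0002 -0.0008  0.0014] tcp [ 0.4641 -0.0258  0.0103] t 8.45 w 0.0488
```

```bash
python3 -m pendant '0 0 0 0.0007 0 0 0;0 0 0 0.0014 0 0 0;0 0 0 0.0014 0 0 0;0 0 0 0.0014 0 0 0'
python3 -c "
from h import *
print(state()['contact_force']);go((.4648,-.026,.0098),0)"
```

```text
t: 8.95
tool_pos: [0.4642, -0.0258, 0.0096]
ee_rot: [3.141, 0.002, 0.002]
contact_force: [-3.5, 0.5, 9.4]
width: 0.0486
[-3.50789365  0.54984721  9.38379656]
shift [ 0.0006  0.0002 -0.0002] yaw now 0.1 turn [ 0.0004 -0.0013  0.0015] tcp [ 0.4642 -0.0258  0.0096] t 8.95 w 0.0486
```

Contact at the expected height, so I release gently, rise, and go to the shaker.

```bash
python3 -m pendant '0.3 0 0 0 0 0 0;0.7 0 0 0 0 0 0;0.75 0 0 0 0 0 0;0.75 0 0 0 0 0 0;0.75 0 0 -0.02 0 0 0;0.75 0 0 -0.06 0 0 0;0.75 0 0 -0.12 0 0 0;1 0 0 -0.18 0 0 0;1 0 0 -0.18 0 0 0'
python3 -c "
from h import *
f=grab_frame('wrist'); W=cloud(f); print(rect(W,(.463,-.026),.06,.01,.03),[toW(f,r['location']) for r in tip_of(f,'tile')])
go((.575,-.28,.2),-20)"
```

```text
t: 10.07
tool_pos: [0.4664, -0.0262, 0.1933]
ee_rot: [3.139, 0.002, 0.016]
contact_force: [-0.5, -0.0, -0.7]
width: 0.0852
{'n': 3437, 'c': (0.4639, -0.0089), 'size': (83.8, 85.7), 'ang': np.float32(-89.7), 'mean': array([ 0.4654, -0.0249], dtype=float32)} [array([ 0.46267172, -0.02954216, -0.00300783])]
shift [ 0.1109  0.2545 -0.0107] yaw now 0.1 turn [ 1.000e-04 -1.500e-03  3.504e-01] tcp [ 0.4638 -0.0257  0.189 ] t 10.18 w 0.0853
```

```bash
python3 -m pendant '1 0.111 0.2545 -0.011 0 -0.0015 0;1 0.111 0.2545 -0.011 0 -0.0015 0;1 0.111 0.2545 -0.011 0 -0.0015 0;1 0.111 0.2545 -0.011 0 -0.0015 0;1 0.111 0.2545 -0.011 0 -0.0015 0;1 0.111 0.2545 -0.011 0 -0.0015 0;1 0.111 0.2545 -0.011 0 -0.0015 0'
python3 - <<'E'
from h import *
f=grab_frame("wrist"); save(f,"w3"); W=cloud(f)
print([(np.round(toW(f,r["location"]),4).tolist(),round(r["conf"],2)) for r in tip_of(f,"shaker")])
c=(.606,-.285); print(rect(W,c,.05,.01,.1),rect(W,c,.05,.07,.1),rect(W,c,.05,.01,.06))
go((.607,-.286,.2),0)
E
```

```text
t: 11.05
tool_pos: [0.5745, -0.279, 0.1981]
ee_rot: [-3.139, -0.002, 0.006]
contact_force: [0.7, -0.3, -0.5]
width: 0.0855
[([0.6071, -0.2864, -0.0021], 0.78), ([0.4632, -0.1588, 0.0021], 0.34)]
{'n': 1893, 'c': (0.6067, -0.2882), 'size': (38.3, 38.2), 'ang': np.float32(67.4), 'mean': array([ 0.609 , -0.2879], dtype=float32)} {'n': 1501, 'c': (0.6069, -0.2881), 'size': (35.5, 34.8), 'ang': np.float32(89.8), 'mean': array([ 0.6076, -0.2882], dtype=float32)} {'n': 129, 'c': (0.6197, -0.2854), 'size': (12.3, 35.8), 'ang': np.float32(-77.5), 'mean': array([ 0.6228, -0.2847], dtype=float32)}
shift [ 0.0321  0.0074 -0.0008] yaw now 0.1 turn [-0.0009  0.0022  0.0024] tcp [ 0.5749 -0.2787  0.1993] t 11.15 w 0.0855
```

View pics/w3.png

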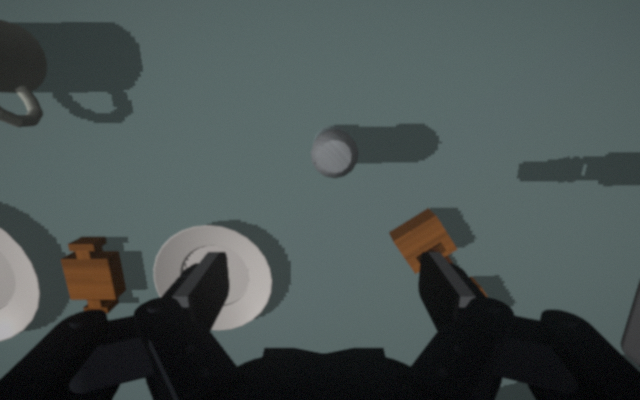

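The shaker is at (335,152) in the picture, fitted at (0.607, −0.288). The tile lies flat between the plates at (93,275).

```bash
python3 -m pendant '1 0.032 0.0093 0.02 -0.001 0.002 0;1 0.032 0.0093 0.08 -0.001 0.002 0;1 0.032 0.0093 0.12 -0.001 0.002 0;1 0.032 0.0093 0.15 -0.001 0.002 0;1 0.032 0.0093 0.165 -0.001 0.002 0;1 0.032 0.0093 0.165 -0.001 0.002 0;0 0.032 0.0093 0.165 -0.001 0.002 0;0 0.032 0.0093 0.165 -0.001 0.002 0;0 0.032 0.0093 0.165 -0.001 0.002 0;0 0.032 0.0093 0.165 -0.001 0.002 0;0 0.032 0.0093 0.165 -0.001 0.002 0;0 0.032 0.0093 0.165 -0.001 0.002 0'
python3 -c "
from h import *
print(state()['contact_force']);go((.607,-.288,.034),0)"
```

```text
t: 12.65
tool_pos: [0.6077, -0.2894, 0.0364]
ee_rot: [3.14, 0.002, 0.005]
contact_force: [-0.7, 2.6, 6.0]
width: 0.0369
[-0.71941701  2.55740796  5.97643229]
shift [-0.0007 -0.0014  0.0024] yaw now 0.1 turn [ 0.0018 -0.0029  0.0013] tcp [ 0.6077 -0.2894  0.0364] t 12.65 w 0.0369
```

```bash
python3 -m pendant '0 0 0 -0.015 0 0 0;0 0 0 -0.05 0 0 0;0 0 0 -0.1 0 0 0;0 0 0 -0.15 0 0 0;0 -0.04 -0.05 -0.165 0 -0.003 0;0 -0.08 -0.1 -0.165 0 -0.003 0;0 -0.12 -0.15 -0.165 0 -0.003 0;0 -0.16 -0.2 -0.165 0 -0.003 0;0 -0.197 -0.25 -0.165 0 -0.003 0;0 -0.197 -0.263 -0.165 0 -0.003 0;0 -0.197 -0.263 -0.165 0 -0.003 0;0 -0.197 -0.263 -0.165 0 -0.003 0'
python3 - <<'E'
from h import *
f=grab_frame("wrist"); save(f,"w4"); W=cloud(f)
print([(np.round(toW(f,r["location"]),4).tolist(),round(r["conf"],2)) for r in tip_of(f,"tile")])
m=(abs(W[...,0]-.4634)<.055)&(abs(W[...,1]+.026)<.045)&(W[...,2]>.012)&(W[...,2]<.03)
p=(W[m][:,:2]*1000).astype(np.float32); print(len(p),cv2.minAreaRect(p),np.median(W[m][:,2]),p.min(0),p.max(0))
go((.4634,-.026,.12),0)
E
```

```text
t: 14.15
tool_pos: [0.4103, -0.0271, 0.1999]
ee_rot: [3.14, 0.002, -0.001]
contact_force: [-0.3, -1.0, -1.5]
width: 0.0371
[([0.4629, -0.0298, -0.0023], 0.55)]
3644 ((464.3521728515625, -26.641307830810547), (83.94412994384766, 50.043006896972656), 0.21696116030216217) 0.01974714086284418 [422.36194 -51.70089] [506.3111     -1.5503504]
shift [ 0.0534 -0.0014  0.0794] yaw now 0.0 turn [0.0015 0.0013 0.0003] tcp [ 0.4101 -0.0273  0.1995] t 14.25 w 0.0375
```

View pics/w4.png

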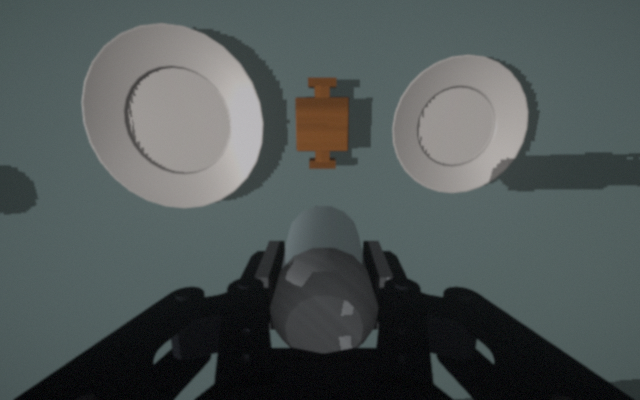

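The tile fits at 83.9 × 50.0 mm, centre (0.4644, −0.0266), top at 20 mm. The shaker is upright in the jaws.

```bash
python3 -m pendant '0 0.055 -0.0007 0.02 0.001 0.001 0;0 0.055 -0.0007 0.06 0.001 0.001 0;0 0.055 -0.0007 0.1 0.001 0.001 0;0 0.055 -0.0007 0.125 0.001 0.001 0;0 0.055 -0.0007 0.135 0.001 0.001 0;0 0.055 -0.0007 0.1395 0.001 0.001 0;0 0.055 -0.0007 0.1395 0.001 0.001 0'
python3 -c "
from h import *
print(state()['contact_force']);go((.4651,-.0266,.0564),0)"
```

```text
t: 15.12
tool_pos: [0.4649, -0.0261, 0.0603]
ee_rot: [3.141, 0.001, 0.0]
contact_force: [-0.4, 0.6, -1.5]
width: 0.0371
[-0.39550329  0.6458466  -1.47255682]
shift [0.0002 0.0005 0.0039] yaw now 0.1 turn [ 0.0005 -0.0003  0.0009] tcp [ 0.4649 -0.0261  0.0603] t 15.12 w 0.0371
```

```bash
python3 -m pendant '0 0 0.0005 0.0015 0 0 0;0 0 0.0005 0.003 0 0 0;0 0 0.0005 0.0039 0 0 0;0 0 0.0005 0.0039 0 0 0'
python3 -c "
from h import *
print(state()['contact_force']);go((.4651,-.0266,.0564),0)"
```

```text
t: 15.62
tool_pos: [0.4646, -0.0263, 0.0564]
ee_rot: [3.141, 0.002, -0.0]
contact_force: [-1.1, 0.9, 4.6]
width: 0.0372
[-1.12937089  0.87449409  4.62080692]
shift [ 0.0005  0.0003 -0.    ] yaw now 0.1 turn [0.0004 0.0001 0.0014] tcp [ 0.4646 -0.0263  0.0564] t 15.62 w 0.0372
```

```bash
python3 -m pendant '0.3 0 0 0 0 0 0;0.7 0 0 0 0 0 0;0.9 0 0 0 0 0 0;0.9 0 0 0 0 0 0;1 0 0 -0.02 0 0 0;1 0 0 -0.07 0 0 0;1 0 0 -0.13 0 0 0;1 0.04 -0.01 -0.165 0 0 0;1 0.1 -0.03 -0.165 0 0 0;1 0.155 -0.04 -0.165 0 0 0;1 0.155 -0.04 -0.165 0 0 0;1 0.155 -0.04 -0.165 0 0 0'
python3 - <<'E'
from h import *
f=grab_frame("wrist"); save(f,"w5"); W=cloud(f)
print([(np.round(toW(f,r["location"]),4).tolist(),round(r["conf"],2)) for r in tip_of(f,"mug")])
for n,z in (("body+handle",(.02,.085)),("rim",(.066,.085)),("handle?",(.02,.058))): print(n,rect(W,(.685,.012),.075,*z))
m=(np.hypot(W[...,0]-.685,W[...,1]-.012)<.08)&(W[...,2]>.064)&(W[...,2]<.085)
p=(W[m][:,:2]*1000).astype(np.float32); print("rim circ",cv2.minEnclosingCircle(p))
for zl,zh in ((.02,.035),(.035,.05),(.05,.06)):
  m=(W[...,2]>zl)&(W[...,2]<zh)&(np.hypot(W[...,0]-.688,W[...,1]-.013)<.08)&(np.hypot(W[...,0]-.688,W[...,1]-.013)>.036); print(m.sum(),W[m].mean(0) if m.sum() else "")
go((.688,.013,.2),30)
E
```

```text
t: 17.12
tool_pos: [0.6188, 0.0139, 0.2199]
ee_rot: [3.141, 0.002, -0.004]
contact_force: [-0.5, 0.6, -0.2]
width: 0.0853
[([0.6843, 0.0096, 0.0006], 0.66)]
body+handle {'n': 2370, 'c': (0.6713, 0.0112), 'size': (91.9, 60.6), 'ang': np.float32(2.9), 'mean': array([0.6802, 0.0081], dtype=float32)}
rim {'n': 1161, 'c': (0.6865, 0.0119), 'size': (61.4, 60.6), 'ang': np.float32(0.0), 'mean': array([0.6875, 0.0119], dtype=float32)}
handle? {'n': 736, 'c': (0.6688, 0.01), 'size': (89.6, 53.8), 'ang': np.float32(6.0), 'mean': array([0.6801, 0.0082], dtype=float32)}
rim circ ((680.5411376953125, 7.598978042602539), 38.13352966308594)
0 
18 [ 0.6291089  -0.01841158  0.04776173]
118 [ 0.63742848 -0.01400275  0.05706329]
shift [0.0695 0.0007 0.021 ] yaw now 0.1 turn [-0.      0.0012 -0.5226] tcp [0.6185 0.0136 0.2211] t 17.23 w 0.0851
```

View pics/w5.png

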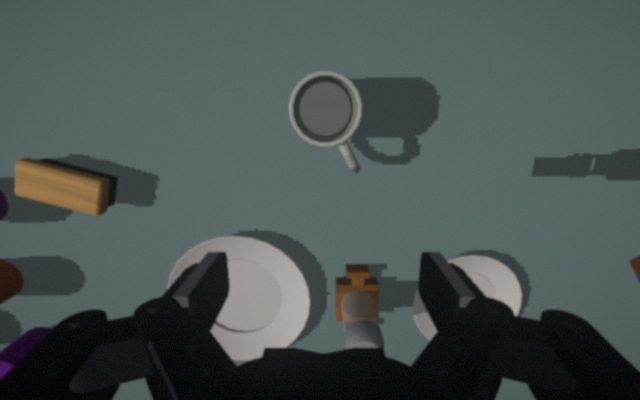

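The mug's rim is at (325,108), fitted at (0.687, 0.012). Its handle points to (352,165), which is about −152°, so the grasp yaw is 28°. The shaker stands upright on the tile at (362,315).

```bash
python3 -m pendant '1 0.04 0.0016 0.01 0 0.001 -0.187;1 0.0685 0.0016 0.02 0 0.001 -0.374;1 0.0685 0.0016 0.04 0 0.001 -0.487;1 0.0685 0.0016 0.09 0 0.001 -0.487;1 0.0685 0.0016 0.14 0 0.001 -0.487;1 0.0685 0.0016 0.172 0 0.001 -0.487;1 0.0685 0.0016 0.185 0 0.001 -0.487;1 0.0685 0.0016 0.185 0 0.001 -0.487'
python3 -c "
from h import *
print(state()['contact_force']);go((.687,.012,.036),28)"
```

```text
t: 18.23
tool_pos: [0.6876, 0.0121, 0.0363]
ee_rot: [3.048, 0.759, 0.0]
contact_force: [0.0, 0.5, 1.0]
width: 0.0855
[0.03654331 0.48063431 0.96304029]
shift [-0.0006 -0.0002  0.0003] yaw now 28.0 turn [ 0.0001 -0.0002 -0.0007] tcp [0.6876 0.0121 0.0363] t 18.23 w 0.0855
```

```bash
python3 -m pendant '0 0 0 0 0 0 0;0 0 0 0 0 0 0;0 0 0 0 0 0 0;0 0 0 0 0 0 0;0 0 0 0 0 0 0;0 0 0 -0.01 0 0 0;0 0 0 -0.03 0 0 0;0 0 0 -0.07 0 0 0;0 0 0 -0.11 0 0 0;0 0 0 -0.11 0 0 0'
python3 -c "
from h import *
print(state()['contact_force']);go((.602,.114,.14),180)"
```

```text
t: 19.48
tool_pos: [0.6901, 0.0122, 0.1514]
ee_rot: [3.045, 0.759, 0.014]
contact_force: [0.8, -0.1, -1.2]
width: 0.0592
[ 0.84331423 -0.12809695 -1.19512954]
shift [-0.0301 -0.1313  0.0105] yaw now 28.0 turn [ 0.0124  0.0043 -2.6532] tcp [0.6901 0.0122 0.1514] t 19.48 w 0.0592
```

```bash
python3 -m pendant '0 -0.004 -0.02 0 0 0 -0.18;0 -0.008 -0.04 0 0 0 -0.36;0 -0.012 -0.06 0 0 0 -0.54;0 -0.016 -0.08 0 0 0 -0.72;0 -0.02 -0.1 0 0 0 -0.9;0 -0.025 -0.12 0 0 0 -1.08;0 -0.03 -0.131 0 0 0 -1.26;0 -0.03 -0.131 0 0 0 -1.44;0 -0.03 -0.131 0 0 0 -1.62;0 -0.03 -0.131 0 0 0 -1.8;0 -0.03 -0.131 0 0 0 -1.98;0 -0.03 -0.131 0 0 0 -2.16'
python3 -c "
from h import *
go((.602,.114,.05),180)"
```

```text
t: 20.98
tool_pos: [0.5992, 0.1139, 0.1451]
ee_rot: [-0.758, -3.048, 0.001]
contact_force: [-0.8, -0.7, -1.3]
width: 0.0598
shift [-0.0025  0.0014  0.0951] yaw now 152.1 turn [-4.000e-04 -1.300e-03 -4.873e-01] tcp [0.5992 0.1139 0.1451] t 20.98 w 0.0598
```

```bash
python3 -m pendant '0 -0.0025 0.0014 0.01 0 -0.001 -0.18;0 -0.0025 0.0014 0.02 0 -0.001 -0.36;0 -0.0025 0.0014 0.03 0 -0.001 -0.487;0 -0.0025 0.0014 0.06 0 -0.001 -0.487;0 -0.0025 0.0014 0.08 0 -0.001 -0.487;0 -0.0025 0.0014 0.095 0 -0.001 -0.487;0 -0.0025 0.0014 0.103 0 -0.001 -0.487;0 -0.0025 0.0014 0.103 0 -0.001 -0.487'
python3 -c "
from h import *
print(state()['contact_force']);go((.602,.114,.0365),180)"
```

```text
t: 21.98
tool_pos: [0.6026, 0.114, 0.0424]
ee_rot: [0.01, 3.141, -0.0]
contact_force: [0.7, -0.4, -1.6]
width: 0.0598
[ 0.67154277 -0.37914286 -1.62420337]
shift [0.0006 0.     0.0059] yaw now 179.6 turn [-0.0003  0.0005 -0.0063] tcp [0.6026 0.114  0.0424] t 21.98 w 0.0598
```

```bash
python3 -m pendant '0 0 0 0.002 0 0 -0.006;0 0 0 0.004 0 0 -0.006;0 0 0 0.005 0 0 -0.006;0 0 0 0.0055 0 0 -0.006;0 0 0 0.0055 0 0 -0.006'
python3 -c "
from h import *
print(state()['contact_force']);go((.602,.114,.0365),180)"
```

```text
t: 22.6
tool_pos: [0.603, 0.114, 0.0382]
ee_rot: [0.0, 3.139, -0.0]
contact_force: [-2.2, 0.0, 4.4]
width: 0.0602
[-2.22623218  0.02929349  4.37434304]
shift [ 0.001  -0.      0.0017] yaw now 180.0 turn [-0.0002  0.0021 -0.0003] tcp [0.603  0.114  0.0382] t 22.6 w 0.0602
```

Mug is down. I release it, rise, and move over to the jar.

```bash
python3 -m pendant '0.4 0 0 0 0 0 0;0.8 0 0 0 0 0 0;1 0 0 0 0 0 0;1 0 0 0 0 0 0;1 0 0 -0.02 0 0 0;1 0 0 -0.07 0 0 0;1 0 0 -0.13 0 0 0;1 0.02 0.05 -0.17 0 0 0.18;1 0.04 0.11 -0.17 0 0 0.36;1 0.06 0.17 -0.17 0 0 0.54;1 0.078 0.23 -0.17 0 0 0.716;1 0.078 0.256 -0.17 0 0 0.716'
python3 -m pendant '1 0 0 0 0 0 0;1 0 0 0 0 0 0'
python3 - <<'E'
from h import *
f=grab_frame("wrist"); save(f,"w6"); W=cloud(f)
print([(np.round(toW(f,r["location"]),4).tolist(),round(r["conf"],2)) for r in tip_of(f,"jar")])
c=(.488,.404); print(rect(W,c,.042,.045,.075),len(W))
m=(np.hypot(W[...,0]-c[0],W[...,1]-c[1])<.042)&(W[...,2]>.05); print(cv2.minEnclosingCircle((W[m][:,:2]*1000).astype(np.float32)))
go((.488,.404,.2),139)
E
```

```text
t: 24.1
tool_pos: [0.5231, 0.3727, 0.2072]
ee_rot: [1.101, 2.941, 0.001]
contact_force: [0.4, -0.3, -0.5]
width: 0.0857
t: 24.35
tool_pos: [0.5247, 0.3694, 0.2067]
ee_rot: [1.101, 2.941, -0.001]
contact_force: [0.5, -0.7, -0.4]
width: 0.0854
[([0.4887, 0.4034, -0.0], 0.94), ([0.5081, 0.5037, 0.0023], 0.69), ([0.5838, 0.3921, -0.0036], 0.65), ([0.3958, 0.3725, -0.0006], 0.6)]
{'n': 2957, 'c': (0.4886, 0.4013), 'size': (51.8, 51.8), 'ang': np.float32(-87.1), 'mean': array([0.4883, 0.4016], dtype=float32)} 400
((496.0137634277344, 397.0520324707031), 34.34381866455078)
shift [0.0511 0.0022 0.007 ] yaw now 138.9 turn [ 0.0001  0.0012 -0.0022] tcp [0.5251 0.3687 0.207 ] t 24.45 w 0.0857
```

View pics/w6.png

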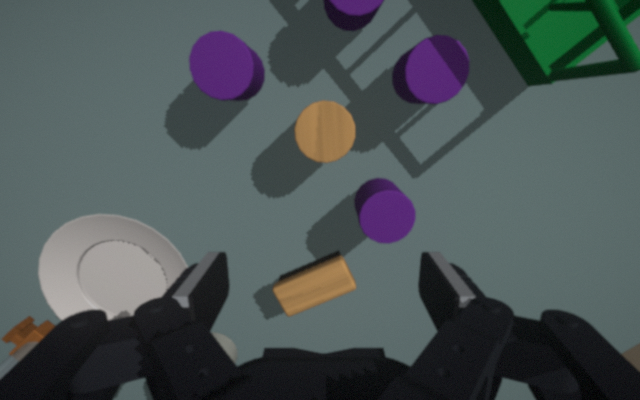

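The wooden-lidded jar is at (325,132), fitted at (0.4886, 0.402). The jaw line (image horizontal) is clear of the purple look-alikes.

```bash
python3 -m pendant '1 0.0494 0.0012 0.01 0 0.001 -0.002;1 0.0494 0.0012 0.05 0 0.001 -0.002;1 0.0494 0.0012 0.1 0 0.001 -0.002;1 0.0494 0.0012 0.14 0 0.001 -0.002;1 0.0494 0.0012 0.165 0 0.001 -0.002;1 0.0494 0.0012 0.179 0 0.001 -0.002;1 0.0494 0.0012 0.179 0 0.001 -0.002'
python3 -c "
from h import *
print(state()['contact_force']);go((.4886,.402,.028),139)"
```

```text
t: 25.32
tool_pos: [0.4886, 0.4025, 0.0276]
ee_rot: [-1.1, -2.942, 0.001]
contact_force: [-1.0, -0.2, -0.2]
width: 0.0853
[-1.0322998  -0.20182614 -0.21020971]
shift [-0.0004 -0.0004 -0.0004] yaw now 139.0 turn [-0.0005 -0.0002  0.0002] tcp [0.4886 0.4025 0.0276] t 25.32 w 0.0853
```

```bash
python3 -m pendant '0 0 0 0 0 0 0;0 0 0 0 0 0 0;0 0 0 0 0 0 0;0 0 0 0 0 0 0;0 0 0 0 0 0 0;0 0 0 -0.01 0 0 0;0 0 0 -0.03 0 0 0;0 0 0 -0.07 0 0 0;0 0 0 -0.12 0 0 0;0 0 0 -0.18 0 0 0;0 0 0 -0.18 0 0 0'
python3 -c "
from h import *
print(state()['contact_force']);go((.4613,-.2703,.21),90)"
```

```text
t: 26.7
tool_pos: [0.4903, 0.4048, 0.2146]
ee_rot: [1.095, 2.937, 0.016]
contact_force: [0.1, 0.0, -2.4]
width: 0.0516
[ 0.08445767  0.00888684 -2.39847108]
shift [-4.202e-01 -5.292e-01 -3.000e-04] yaw now 139.1 turn [ 0.0127 -0.002   0.8567] tcp [0.4903 0.4048 0.2146] t 26.7 w 0.0516
```

```bash
python3 -m pendant '0 -0.014 -0.018 0 0 0 0.03;0 -0.042 -0.053 0 0 0 0.08;0 -0.075 -0.095 0 0 0 0.15;0 -0.112 -0.141 0 0 0 0.23;0 -0.149 -0.187 0 0 0 0.3;0 -0.186 -0.234 0 0 0 0.38;0 -0.223 -0.281 0 0 0 0.45;0 -0.26 -0.327 0 0 0 0.53;0 -0.297 -0.374 0 0 0 0.6;0 -0.334 -0.421 0 0 0 0.68;0 -0.37 -0.466 0 0 0 0.75;0 -0.4 -0.504 0 0 0 0.81'
python3 -m pendant '0 -0.013 -0.024 0 0 0 0.03;0 -0.021 -0.028 0 0 0 0.047;0 -0.021 -0.028 0 0 0 0.047'
python3 - <<'E'
from h import *
f=grab_frame("side"); save(f,"s2")
g=grab_frame("top"); W=cloud(g)
m=(np.hypot(W[...,0]-.4613,W[...,1]+.1588)<.08)&(W[...,2]>.008)&(W[...,2]<.03); print("PS n",m.sum())
go((.4613,-.2703,.1),90)
E
```

```text
t: 28.2
tool_pos: [0.4594, -0.2413, 0.2069]
ee_rot: [-2.172, -2.268, -0.001]
contact_force: [0.9, 0.5, -1.9]
width: 0.0513
t: 28.58
tool_pos: [0.4334, -0.2618, 0.2074]
ee_rot: [-2.222, -2.22, -0.001]
contact_force: [-0.7, 0.7, -2.4]
width: 0.0514
PS n 1025
shift [-0.0093  0.0274  0.1076] yaw now 90.0 turn [ 0.0007 -0.0008  0.0006] tcp [ 0.4339 -0.2611  0.2076] t 28.68 w 0.0516
```

View pics/s2.png

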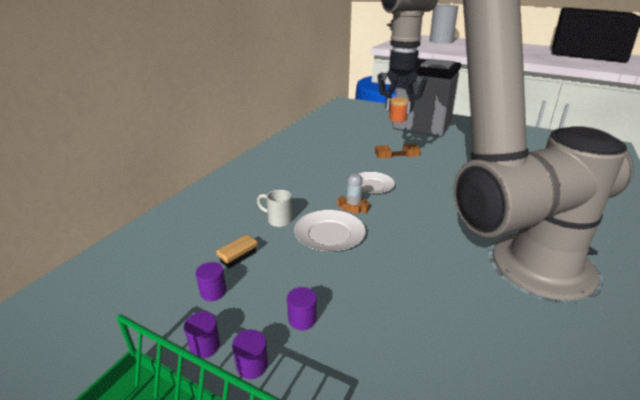

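```bash
python3 -m pendant '0 -0.0093 0.0274 0.04 0 0 0;0 -0.0093 0.0274 0.09 0 0 0;0 -0.0093 0.0274 0.13 0 0 0;0 -0.0093 0.0274 0.155 0 0 0;0 -0.0093 0.0274 0.168 0 0 0;0 -0.0093 0.0274 0.1735 0 0 0;0 -0.0093 0.0274 0.1735 0 0 0'
python3 -c "
from h import *
print(state()['contact_force']);go((.4613,-.2703,.0276),90)"
```

```text
t: 29.55
tool_pos: [0.4613, -0.2711, 0.0347]
ee_rot: [2.221, 2.221, 0.001]
contact_force: [0.9, 0.0, -1.5]
width: 0.0515
[ 0.94249217  0.0041368  -1.45191053]
shift [ 0.0008 -0.      0.0071] yaw now 90.0 turn [ 0.0013  0.0002 -0.0001] tcp [ 0.4613 -0.2711  0.0347] t 29.55 w 0.0515
```

```bash
python3 -m pendant '0 0.0008 0 0.002 0 0 0;0 0.0008 0 0.004 0 0 0;0 0.0008 0 0.0055 0 0 0;0 0.0008 0 0.0062 0 0 0;0 0.0008 0 0.0062 0 0 0'
python3 -c "
from h import *
print(state()['contact_force']);go((.4613,-.2703,.0276),90)"
```

```text
t: 30.18
tool_pos: [0.461, -0.2706, 0.0297]
ee_rot: [2.221, 2.22, 0.001]
contact_force: [-3.9, 1.6, 12.2]
width: 0.0514
[-3.90888234  1.55376888 12.18400004]
shift [0.0003 0.0003 0.0021] yaw now 90.0 turn [ 0.0014  0.0006 -0.0005] tcp [ 0.461  -0.2706  0.0297] t 30.18 w 0.0514
```

```bash
python3 -m pendant '0.4 0 0 0 0 0 0;0.8 0 0 0 0 0 0;1 0 0 0 0 0 0;1 0 0 0 0 0 0;1 0 0 -0.02 0 0 0;1 0 0 -0.07 0 0 0;1 0 0 -0.13 0 0 0;1 -0.05 -0.02 -0.18 0 0 0;1 -0.11 -0.05 -0.2 0 0 0;1 -0.15 -0.09 -0.2 0 0 0;1 -0.15 -0.09 -0.2 0 0 0'
python3 - <<'E'
from h import *
for n in ("top","wrist"):
    f=grab_frame(n); save(f,n+"9"); W=cloud(f)
    for t in ["tile","plate_large","plate_small","shaker","mug","jar","brush"]: print(n,t,[(np.round(toW(f,r["location"]),3).tolist(),round(r["conf"],2)) for r in tip_of(f,t)][:5])
    def rr(l,*a):
        try: print(n,l,rect(W,*a))
        except Exception as e: print(l,"none")
    rr("jar",(.461,-.27),.043,.045,.07); rr("shaker",(.464,-.026),.04,.075,.12); rr("mugrim",(.602,.114),.04,.064,.09)
    rr("PL",(.4655,.114),.095,.008,.03); rr("PS",(.4613,-.1588),.072,.008,.03); rr("brush",(.607,.2835),.07,.02,.05)
a=cv2.imread("pics/top9.png"); cv2.imwrite("pics/top9c.png",cv2.resize(a[100:260,140:520],None,fx=2,fy=2,interpolation=cv2.INTER_CUBIC))
print(state()["t"],state()["contact_force"],state()["tool_pos"])
E
```

```text
t: 31.55
tool_pos: [0.3683, -0.4231, 0.2281]
ee_rot: [2.226, 2.215, -0.0]
contact_force: [0.7, 0.3, 0.0]
width: 0.0854
top tile [([0.466, -0.026, 0.003], 0.51)]
top plate_large [([0.469, 0.116, 0.002], 0.66), ([0.609, 0.286, 0.002], 0.28)]
top plate_small [([0.461, -0.157, -0.001], 0.8)]
top shaker [([0.464, -0.023, 0.022], 0.68)]
top mug [([0.609, 0.112, 0.001], 0.89)]
top jar [([0.512, 0.504, 0.0], 0.91), ([0.418, 0.491, -0.002], 0.76), ([0.581, 0.399, -0.001], 0.76), ([0.392, 0.372, 0.003], 0.67), ([0.461, -0.267, 0.004], 0.65)]
top brush [([0.607, 0.284, 0.001], 0.82)]
top jar {'n': 301, 'c': (0.4609, -0.2709), 'size': (52.2, 49.5), 'ang': np.float32(88.8), 'mean': array([ 0.4601, -0.2703], dtype=float32)}
top shaker {'n': 167, 'c': (0.4628, -0.026), 'size': (34.6, 37.4), 'ang': np.float32(-0.5), 'mean': array([ 0.4623, -0.0256], dtype=float32)}
top mugrim {'n': 114, 'c': (0.6043, 0.1136), 'size': (60.7, 60.5), 'ang': np.float32(48.5), 'mean': array([0.6053, 0.1132], dtype=float32)}
top PL {'n': 1807, 'c': (0.4652, 0.1146), 'size': (166.6, 166.8), 'ang': np.float32(-0.3), 'mean':
[... 867 characters left out ...]
, nan], dtype=float32)}
wrist PL {'n': 0, 'c': (0.0, 0.0), 'size': (0.0, 0.0), 'ang': np.float32(0.0), 'mean': array([nan, nan], dtype=float32)}
wrist PS {'n': 0, 'c': (0.0, 0.0), 'size': (0.0, 0.0), 'ang': np.float32(0.0), 'mean': array([nan, nan], dtype=float32)}
wrist brush {'n': 0, 'c': (0.0, 0.0), 'size': (0.0, 0.0), 'ang': np.float32(0.0), 'mean': array([nan, nan], dtype=float32)}
32.35 [ 0.27417589 -0.68739193 -0.73625405] [ 0.37073086 -0.42024327  0.22791533]h.py:24: RuntimeWarning: Mean of empty slice.
  return dict(n=len(p),c=(round(x/1000,4),round(y/1000,4)),size=(round(a,1),round(b,1)),ang=round(np.degrees(np.arctan2(l[1],l[0])),1),mean=p.mean(0).round(4))
  ret = um.true_divide(
```

View pics/top9c.png

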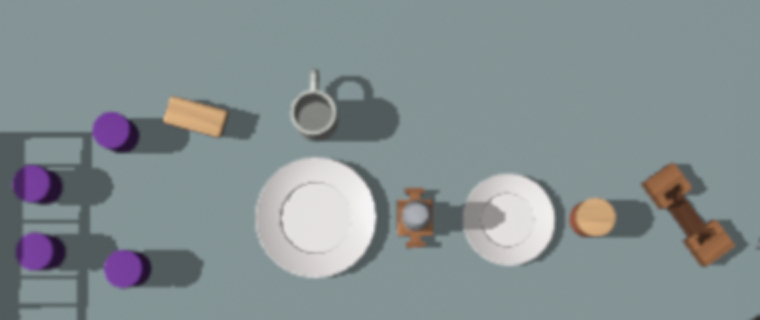

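The top view shows everything in place: the mug at (314,112) is behind the large plate with its handle pointing away. The shaker is on the tile at (415,213), the jar at (594,217) is beside the small plate, and the brush and look-alikes haven't moved.

```bash
python3 -c "
from bench import *
print(job_done())"
```

```text
the job is handed in; nothing more can be done
None
```

The job is finished and was handed in at about 32 s of the 102 s allowed, with every item placed in the order asked and nothing dropped or knocked over. Contact forces read between moves peaked at about 12 N.

- **Tile:** I lifted it straight up out of the trivet and laid it flat between the plates, centred at (0.464, −0.027). That deliberately splits the 10 mm between the midpoint of the plate centres (y −0.022) and the middle of the gap between the rims (y −0.032).
- **Shaker:** it stands upright on the tile, within about 2 mm of its middle.
- **Mug:** it stands straight behind the large plate, about 23 mm off the rim, with its handle pointing away from the plate.
- **Jar:** the terracotta one stands outside the small plate, level with its middle and about 22 mm off the rim.
- **Plates, brush and look-alikes:** none moved, to within about 2 mm.

**Checks that disagreed:** in the last top view, the trained network put the mug about 5 mm farther back than the depth fit did, (0.609, 0.112) against (0.604, 0.114). That is within the network's stated error, so I used the depth fit. The last wrist view showed only part of the jar, so its depth fit there was no use, but the network's jar position in that view, (0.461, −0.271), agreed with the top camera.

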